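Stack chocolate slabs on the counter scale and set its pointer to the load

TASK

On the pan of the counter scale, lay the flat white divider sheet squarely over the chocolate slab that is already there, then set the second slab, from its low metal rest, squarely on the divider; put both down rather than dropping them. Then turn the scale's black knob, a bit at a time, until the tip of its pointer stands on the long line of the dial, which turns with the load, and let go. Leave the jar, the pot and the spatula where they are.

Things in the scene. Friction and masses are not known exactly. Their poses are not given: they have to be found in the camera images.
- slab_lower: The slab already on the scale's pan: dark brown moulded chocolate slab with two rows of five raised tablets, 150 (x) x 54 (y) x 26 (z) mm, about 0.27 kg. Origin: centre of its underside, z up, x along its length. It lies within 0.12 rad of the scale's x. Stack on this one, lengthwise (either way round).
- slab_next: The second slab, to be stacked, same shape (150 x 54 x 26 mm, 0.2 to 0.37 kg, origin: centre of its underside). It starts on a narrow fixed aluminium rest (130 x 36 mm, 35 mm high, lengthwise under it), its long edges overhanging by 9 mm. Grip it by its upper 18 mm: in the stack the divider below sticks out 5 mm on each long side.
- divider: Stiff white plastic sheet, 170 (x) x 64 (y) x 4 (z) mm, 50 g. Origin: centre of its underside, z up, x along its length. It starts on the other rest (also 130 x 36 mm, 35 mm high), its long edges overhanging by 14 mm, so fingers can close on the edges across its 64 mm width.
- scale: White scale housing, 240 (x) x 330 (y) x 50 mm high, fixed to the table. Origin: centre of its underside; x away from the robot, y to the pan, z up. Steel pan over its +y half; on its -y half the round dial (143 mm; axis 38 mm to +x, 85 mm to -y of the origin) and, nearer the robot, the knob. A clear window over the dial (top 65 mm above the table) keeps dial and pointer from being touched.
- pan_mid (a point): Centre of the steel pan's top face (190 along x, 130 along y, with 3 mm lips on the two long edges), 80 mm above the table at the start; axes as the scale's. The pan sinks on a damped spring (600 N/m): by 4 to 7 mm under the divider and second slab together; it stops at 14 mm.
- dial_line (a point): Where the pointer's tip must stand: on the white dial disc, near the inner end of its one long thick line (16 x 5 mm; the others are short and thin), 60 mm from the dial's axis, 57 mm above the table. x points outward, z up. The disc turns with the load, 60 rad per m of pan sinking, counter-clockwise seen from above: by 0.2 to 0.45 rad for divider and second slab.
- pointer_tip (a point): Tip of the thin black pointer over the dial, 60 mm from the dial's axis, about which it swings; x points outward. Only the knob moves it: in the knob's own sense, 0.2 rad per rad of knob. It starts 0 to 0.22 rad clockwise (seen from above) of the long line; the load then moves the line farther from it.
- knob_grip (a point): On the vertical axis of the black ribbed round knob, at the height to grip, 92 mm above the table. Knob: 50 mm across, from 67 to 104 mm above the table; grip it at any yaw. It turns both ways with light friction (0.05 N m) and stays where left. With the stack loaded it needs about 1 to 3.4 rad counter-clockwise seen from above, so mostly several grasps.
- jar: Bystander: amber glass jar, 80 mm across, 120 mm high. Origin: centre of its underside.
- steel_pot: Bystander: steel pot, 120 mm across, 90 mm high. Origin: centre of its underside.
- spatula: Bystander: spatula 240 mm long lying flat.

How it is judged:
On the way, in this order (a step that is already met when the one before it is completed fails the run):
1. the divider lies squarely on the lower slab, released (x of divider in the frame of slab_lower between -0.02 and 0.02 m and y of divider in the frame of slab_lower between -0.012 and 0.012 m and z of divider in the frame of slab_lower between 0.023 and 0.029 m and angle between the x axis of divider and the x axis of slab_lower, either way round below 0.15 rad and contact force between the fingers and divider below 0.1 N and linear speed of divider below 0.02 m/s), for 0.2 s.
2. the second slab lies squarely on the divider, released (x of divider in the frame of slab_lower between -0.02 and 0.02 m and y of divider in the frame of slab_lower between -0.012 and 0.012 m and z of divider in the frame of slab_lower between 0.023 and 0.029 m and angle between the x axis of each of divider, slab_next and the x axis of slab_lower, either way round below 0.15 rad and x of slab_next in the frame of slab_lower between -0.02 and 0.02 m and y of slab_next in the frame of slab_lower between -0.012 and 0.012 m and z of slab_next in the frame of slab_lower between 0.027 and 0.033 m and contact force between the fingers and slab_next below 0.1 N and linear speed of slab_next below 0.02 m/s), for 0.2 s.
3. the pointer's tip stands on the dial's long line (x of slab_next in the frame of slab_lower between -0.02 and 0.02 m and y of slab_next in the frame of slab_lower between -0.012 and 0.012 m and z of slab_next in the frame of slab_lower between 0.027 and 0.033 m and angle between the x axis of slab_next and the x axis of slab_lower, either way round below 0.15 rad and horizontal distance between pointer_tip and dial_line below 0.0035 m), for 0.2 s.
At the end, for the whole second after the job is handed in: Lower slab flat on the pan, within 30 mm along and 25 mm across of its centre; divider and, on it, second slab flat, each within 20 mm along, 12 mm across and 0.15 rad of the lower slab, at rest and released; pointer tip within 3.5 mm of the mark point on the long line (all of step 1 and all of step 3 and x of slab_lower in the frame of pan_mid between -0.03 and 0.03 m and y of slab_lower in the frame of pan_mid between -0.025 and 0.025 m and angle between slab_lower's own z axis and vertical below 0.1 rad and contact force between the fingers and slab_next below 0.1 N and linear speed of slab_next below 0.02 m/s); the robot touches nothing.
It fails at once if a bystander (jar, pot or spatula) is moved by more than 30 mm (distance of any of jar, steel_pot, spatula from where it was at the start of the episode above 0.03 m).
It fails at once if the divider or the second slab is dropped (falls freely by more than about 15 mm) ((linear speed of divider above 0.55 m/s and contact force between the fingers and divider below 0.05 N) or (linear speed of slab_next above 0.55 m/s and contact force between the fingers and slab_next below 0.05 N)).
It also fails if it takes over 72 s, if anything falls off the work surface, if the arm or the gripper's body presses on something with over 40 N, if the wrist force passes 120 N, or if a joint passes its speed limit or range.

ROBOT

A 6-joint arm with a two-finger parallel gripper is mounted at the origin on the work surface. World frame = base frame: x ahead of the robot, y to its left, z up, the work surface at z = 0. Lengths are in m, angles in rad, forces in N, time in s.
With the tool pointing down it reaches from about 0.3 to 0.85 m from the base axis. Payload 4.2 kg.
Tool frame: the origin (TCP) lies midway between the tips of the shut fingers; the grasp point (between the pads) lies 19 mm behind it; z points along the fingers, y is the direction in which the jaws open and shut (so a half turn about z gives the same grasp; the last joint's range is limited). The gripper opens to 91 mm and grips with 3 to 60 N. Pads are 32 mm wide; open, the fingers measure 118 mm over their backs; the gripper's body (76 mm by 178 mm) begins 60 mm behind the grasp point.
Start: joints at [1.305, 0.32, 1.565, -0, 1.257, -0.02], TCP at [0.14, 0.558, 0.214] pointing down, gripper open.
Joint ranges: [-3.11, 3.11], [-0.84, 2.01], [0.21, 2.61], [-1.34, 4.49], [0.05, 2.63], [-2.56, 2.56]. Speed limits (rad/s): [2.57, 2.57, 3.14, 3.14, 3.14, 3.14].

INTERFACE

Orientations are given as a unit quaternion [x, y, z, w].
In Python, from plant import robot, cams gives the robot as it stands. The module is installed in compiled form; this text tells all that it offers.
- The arm moves only by the tool move_arm, never from a script. Its argument "motion" is a list of rows, each an object with "translation": the shift along the tool's x, y, z in mm, a list of three; "delta_rot": the turn, a rotation vector about the tool's x, y, z in degrees, a list of three. A call has 1 to 10 rows; each row is the pose to reach, as a shift and turn from the pose commanded when the call began, along the tool's axes at that moment; what a row does not reach only later rows make up. A row lasts 1/10 s, in which the tool goes at most 50 mm and 8.59 degrees, less where a joint would pass 70% of its speed; a pose out of reach is approached as far as the arm can. A call with a gripper value outside its range is refused whole. "claw" is the opening in per cent of the stroke, from 0 (shut) to 100 (fully open), set as the call begins (left out, the last holds). The fingers move at their own pace and stop on an object; the grip force is fixed at half the most. Time passes only in rows, so rows that repeat a pose let the fingers close. It gives the time, the measured TCP pose, the force and the opening at its end, in the units of the state.
- robot.get_state(): the state, without advancing time (a new reading comes with each control period).
- cams.capture(name): name is "scene" or "side" or "wrist"; returns the picture (384x512x3 uint8, red, green, blue); there is no depth.
- cams.camera_info(name): a dict with "vfov" (degrees; the focal length in pixels is half the picture's height over the tangent of half this angle, whatever the lens; pixels are square), "cx", "cy" (the principal point, pixels), "view" (4x4, takes a point from world to camera coordinates). Camera axes: x right, y down, z forward; pixel columns grow to the right and rows downward; lengths in m; the calibration is good to about 2 mm. A picture is of the moment at which its call begins: read the wrist's pose just before it. camera_info takes no time and is no camera call; for the wrist camera it gives the pose at the moment of the call.
- robot.job_done(): hands the job in, once; it reports no verdict.
The state is a dict: "time_s": time; "joint_pos": joint angles; "joint_vel": joint speeds; "joint_torque": joint torques, N m; "tool_pos": TCP position; "eef_rot": TCP orientation; "contact_force": force on the tool from outside, world axes, zero at the start; "ft_torque": the same for the moment, N m; "width": opening from 0.0 (shut) to 1.0 (fully open).
Only numpy, scipy, OpenCV 4.12 (cv2) and the standard library are available. Lean on these libraries where they do the work, as an engineer would, in place of code of your own. Each camera call takes 0.05 s, during which the arm holds its last target. There are 200 camera calls.

## Working session

There is one attempt and no reset: what is moved stays moved. The work goes in short steps, Python scripts to look and compute and a tool call to move; the robot and the scene stay as the last step left them, time stands still between calls to the robot, and variables do not carry over. Pictures are saved under pics/ and viewed, about 8 in all and at most 12, crops included, and the job is handed in when it is done.

Besides the shell and the picture viewer there is one more tool, called after "Call:" by a JSON object that holds its "fn" and its "kwargs", one argument or row to a line. move_arm: Moves the arm, as the interface text tells. Its arguments: {"type":"object","properties":{"motion":{"type":"array"},"claw":{"type":"number"}},"required":["motion"]}

```bash
mkdir -p pics; python3 - <<'E'
from plant import robot, cams
import cv2,numpy as np
s=robot.get_state()
for k in('time_s','tool_pos','eef_rot','width','contact_force'):print(k,s[k])
for n in('scene','side','wrist'):
    i=cams.camera_info(n);print(n,i)
    im=cams.capture(n)
    cv2.imwrite(f'pics/{n}0.png',im[:,:,::-1])
a=[cv2.imread(f'pics/{n}0.png') for n in('scene','side')]
E
```

```text
time_s 0.0
tool_pos [0.13979177 0.5572249  0.21312546]
eef_rot [ 1.22590070e-01  9.92457002e-01 -8.70030070e-04 -1.27839354e-04]
width 0.9961793106375479
contact_force [-0.14228746 -0.64212464  0.14886605]
scene {'vfov': 49.65714773725737, 'cx': 255.8782112184764, 'cy': 193.7249451429358, 'view': array([[ 0.85626306,  0.51614762, -0.02012963, -0.53070661],
       [ 0.35790809, -0.62094885, -0.69736957, -0.16409458],
       [-0.37244511,  0.58992725, -0.71642897,  1.53564444],
       [ 0.        ,  0.        ,  0.        ,  1.        ]])}
side {'vfov': 56.17862817805718, 'cx': 256.55201588127187, 'cy': 190.04050498403572, 'view': array([[ 0.90660925, -0.42182435, -0.01113031, -0.55221611],
       [-0.28661153, -0.59621454, -0.74992136,  0.25159629],
       [ 0.30969904,  0.68307572, -0.66143334,  1.06327312],
       [ 0.        ,  0.        ,  0.        ,  1.        ]])}
wrist {'vfov': 61.91995967645321, 'cx': 257.13358306707886, 'cy': 196.94316741672196, 'view': array([[ 0.24355558,  0.96988543, -0.0017117 , -0.57355132],
       [ 0.93828217, -0.23517184,  0.25361541, -0.02801418],
       [ 0.24557535, -0.0633755 , -0.96730362,  0.39080038],
       [ 0.        ,  0.        ,  0.        ,  1.        ]])}
```

View pics/scene0.png

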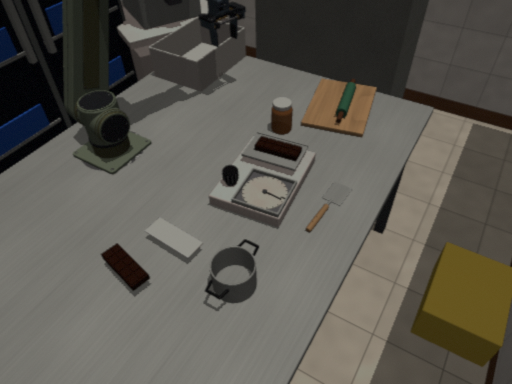

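View pics/side0.png

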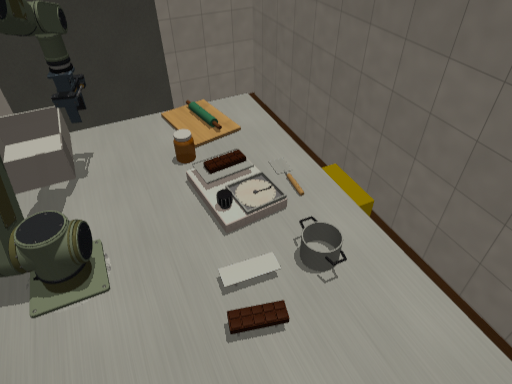

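```bash
cat > h.py <<'E'
import numpy as np, cv2
from plant import robot, cams
def K(i):
    f=192/np.tan(np.radians(i['vfov']/2)); return np.array([[f,0,i['cx']],[0,f,i['cy']],[0,0,1]])
def ray(i,p,z):
    "pixels (n,2) -> world points on plane z"
    p=np.atleast_2d(np.float64(p)); V=np.array(i['view']); R,t=V[:3,:3],V[:3,3]
    d=(np.c_[p,np.ones(len(p))]@np.linalg.inv(K(i)).T)@R; c=-R.T@t
    return c+d*((z-c[2])/d[:,2])[:,None]
def proj(i,X):
    V=np.array(i['view']); q=(np.atleast_2d(X)@V[:3,:3].T+V[:3,3])@K(i).T; return q[:,:2]/q[:,2:]
def blob(m,seed=None,minA=30):
    n,l,s,c=cv2.connectedComponentsWithStats(m.astype(np.uint8))
    k=[j for j in range(1,n) if s[j,4]>=minA]
    if seed is not None: k.sort(key=lambda j:np.hypot(*(c[j]-seed)))
    else: k.sort(key=lambda j:-s[j,4])
    return l==k[0], c[k[0]], s[k[0]]
def rect(i,m,z):
    "mask outline cast to plane z -> min area rect centre mm, size, long-axis angle"
    ct=max(cv2.findContours(m.astype(np.uint8),0,1)[0],key=cv2.contourArea)[:,0]
    w=ray(i,ct,z)[:,:2]*1000
    (c,s,a)=cv2.minAreaRect(w.astype(np.float32))
    if s[0]<s[1]: s=s[::-1]; a+=90
    a=(a+90)%180-90
    return np.round(c,1),np.round(s,1),round(a,2)
def grab(n,name=None):
    i=cams.camera_info(n); im=cams.capture(n)
    if name: cv2.imwrite(f'pics/{name}.png',im[:,:,::-1])
    return i,im
E
python3 - <<'E'
from h import *
for n,sd in(('scene',dict(next=(125,267),div=(173,239),low=(278,149))),('side',dict(next=(258,317),div=(249,270),low=(225,161)))):
    i=cams.camera_info(n); im=cv2.imread(f'pics/{n}0.png'); g=im.max(2).astype(int)
    for k,p in sd.items():
        v=g[p[1],p[0]]; 
        m=(g<75) if k!='div' else (g>170)
        try:
            b,c,s=blob(m,p); z=dict(next=.055,div=.037,low=.1)[k]
            print(n,k,im[p[1],p[0]],im[p[1]-25,p[0]-25],c,s,ray(i,c,z)[0].round(3),rect(i,b,z))
        except Exception as e: print(n,k,v,e)
i=cams.camera_info('wrist');V=i['view'];print(-V[:3,:3].T@V[:3,3])
print('dial',[ray(cams.camera_info(n),p,.057).round(3) for n,p in(('scene',(264,192)),('side',(256,193)))])
print('knob',[ray(cams.camera_info(n),p,.104).round(3) for n,p in(('scene',(229,170)),('side',(224,193)))])
print('jar',[ray(cams.camera_info(n),p,.12).round(3) for n,p in(('scene',(282,103)),('side',(183,135)))])
print('pot',[ray(cams.camera_info(n),p,.09).round(3) for n,p in(('scene',(233,262)),('side',(321,236)))])
E
```

```text
scene next [ 9 11 25] [111 117 118] [125.68555467 268.61532322] [ 101  244   49   52 1253] [ 0.451 -0.386  0.055] (array([ 446.7, -385.1]), array([176.,  62.]), -13.2)
scene div 145 list index out of range
scene low [ 5 11 29] [110 117 117] [277.89250354 148.01272984] [254 136  48  25 707] [0.585 0.203 0.1  ] (array([582.6, 203.3]), array([155.7,  78.4]), 6.88)
side next [14 30 58] [112 121 122] [256.96162047 317.27860697] [ 227  301   62   35 1407] [ 0.431 -0.386  0.055] (array([ 432.5, -387.8]), array([149.8,  67.6]), -12.81)
side div [163 175 175] [140 151 152] [248.372 268.537] [ 219  253   61   33 1000] [ 0.477 -0.23   0.037] (array([ 478.9, -229.7]), array([167.2,  59.2]), -4.07)
side low [ 6 22 50] [ 74 129 166] [223.92471042 161.3996139 ] [204 150  42  24 518] [0.571 0.196 0.1  ] (array([572.1, 197.9]), array([154.2,  74.6]), 6.76)
[0.07001424 0.57449005 0.38425723]
dial [array([[0.626, 0.041, 0.057]]), array([[0.623, 0.034, 0.057]])]
knob [array([[0.507, 0.03 , 0.104]]), array([[0.508, 0.031, 0.104]])]
jar [array([[0.485, 0.413, 0.12 ]]), array([[0.48 , 0.401, 0.12 ]])]
pot [array([[ 0.7  , -0.244,  0.09 ]]), array([[ 0.7  , -0.252,  0.09 ]])]
```

View pics/wrist0.png

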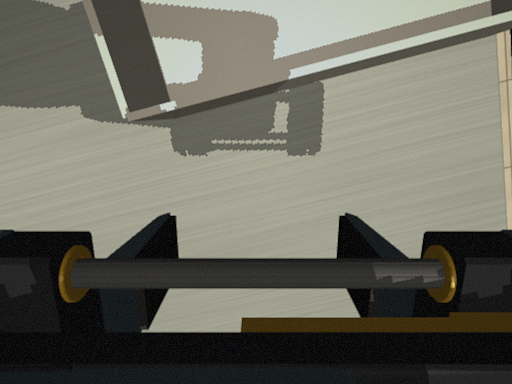

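Call:
{"fn": "move_arm", "kwargs": {
  "motion": [
    {"translation": [-596, -734, 0], "delta_rot": [0, 0, -10]},
    {"translation": [-596, -734, 0], "delta_rot": [0, 0, -10]},
    {"translation": [-596, -734, 0], "delta_rot": [0, 0, -10]},
    {"translation": [-596, -734, 0], "delta_rot": [0, 0, -10]},
    {"translation": [-596, -734, 0], "delta_rot": [0, 0, -10]},
    {"translation": [-596, -734, 0], "delta_rot": [0, 0, -10]},
    {"translation": [-596, -734, 0], "delta_rot": [0, 0, -10]},
    {"translation": [-596, -734, 0], "delta_rot": [0, 0, -10]},
    {"translation": [-596, -734, 0], "delta_rot": [0, 0, -10]},
    {"translation": [-596, -734, 0], "delta_rot": [0, 0, -10]}
  ]
}}

```text
time_s: 1.15
tool_pos: [0.3514, 0.1026, 0.2141]
eef_rot: [0.036, 0.999, 0.0, 0.0]
contact_force: [1.2, 0.6, -0.3]
width: 0.999
```

```bash
cat >> h.py <<'E'
from scipy.spatial.transform import Rotation as Ro
def go(xyz,yaw,z=None):
    "print move from present pose to TCP xyz (m) with tool y heading yaw (deg), pointing down"
    s=robot.get_state(); R=Ro.from_quat(s['eef_rot']); M=R.as_matrix()
    y=np.array([np.cos(np.radians(yaw)),np.sin(np.radians(yaw)),0]); zz=np.array([0,0,-1.]); x=np.cross(y,zz)
    T=Ro.from_matrix(np.c_[x,y,zz])
    print('t',round(s['time_s'],2),'tcp',np.round(s['tool_pos'],4),'y-head',round(np.degrees(np.arctan2(M[1,1],M[0,1])),2),'F',np.round(s['contact_force'],1),'w',round(s['width'],3))
    print('  -> trans',np.round(M.T@(np.array(xyz)-s['tool_pos'])*1000,1),'rot',np.round(np.degrees((R.inv()*T).as_rotvec()),2))
E
python3 -c "
from h import *
go((.54,-.30,.213),86)"
```

```text
t 1.15 tcp [0.3514 0.1026 0.2141] y-head 85.93 F [ 1.2  0.6 -0.3] w 0.999
  -> trans [-216.7 -388.2    1.1] rot [ 0.03  0.04 -0.07]
```

Call:
{"fn": "move_arm", "kwargs": {
  "motion": [
    {"translation": [-217, -388, 0], "delta_rot": [0, 0, 0]},
    {"translation": [-217, -388, 0], "delta_rot": [0, 0, 0]},
    {"translation": [-217, -388, 0], "delta_rot": [0, 0, 0]},
    {"translation": [-217, -388, 0], "delta_rot": [0, 0, 0]},
    {"translation": [-217, -388, 0], "delta_rot": [0, 0, 0]},
    {"translation": [-217, -388, 0], "delta_rot": [0, 0, 0]},
    {"translation": [-217, -388, 0], "delta_rot": [0, 0, 0]},
    {"translation": [-217, -388, 0], "delta_rot": [0, 0, 0]},
    {"translation": [-217, -388, 0], "delta_rot": [0, 0, 0]},
    {"translation": [-217, -388, 0], "delta_rot": [0, 0, 0]}
  ]
}}

```text
time_s: 2.15
tool_pos: [0.5415, -0.3027, 0.2122]
eef_rot: [0.038, 0.999, -0.001, 0.0]
contact_force: [0.0, 1.0, 0.0]
width: 0.999
```

```bash
python3 - <<'E'
from h import *
go((.54,-.30,.213),86)
i,im=grab('wrist','w1')
g=im.max(2).astype(int)
print([ (k,proj(i,p).round(0)) for k,p in(('div',(.478,-.230,.039)),('next',(.44,-.386,.061)))])
E
```

```text
t 2.15 tcp [ 0.5415 -0.3027  0.2122] y-head 85.7 F [0. 1. 0.] w 0.999
  -> trans [ 1.7  2.6 -0.8] rot [-0.09  0.01 -0.3 ]
[('div', array([[323., 116.]])), ('next', array([[163.,  88.]]))]
```

View pics/w1.png

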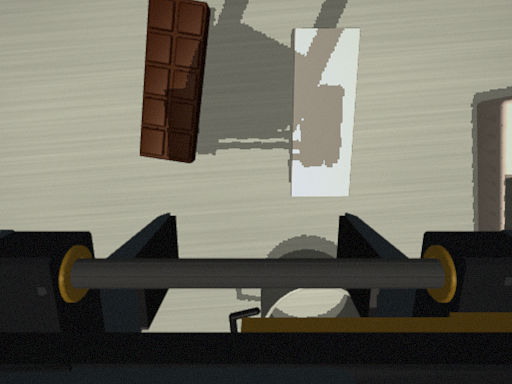

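```bash
python3 - <<'E'
from h import *
i=cams.camera_info('wrist'); im=cv2.imread('pics/w1.png'); g=cv2.cvtColor(im,6)
def sub(p): return cv2.cornerSubPix(g,np.float32(p).reshape(-1,1,2),(4,4),(-1,-1),(3,40,.01))[:,0]
p=sub([(293,28),(360,29),(349,196),(291,196)]); w=ray(i,p,.039)[:,:2]*1000
print(p.round(1),w.round(1)); print('div c',w.mean(0),[np.linalg.norm(w[a]-w[b]).round(1) for a,b in((0,1),(1,2),(2,3),(3,0))])
for a,b in((0,3),(1,2)): d=w[b]-w[a];print(np.degrees(np.arctan2(d[1],d[0])))
q=sub([(141,156),(193,162)]);w=ray(i,q,.061)[:,:2]*1000
print(q,w.round(1)); d=w[1]-w[0];print('end edge head',np.degrees(np.arctan2(d[1],d[0])),np.linalg.norm(d))
w2=ray(i,[(148.5,3),(209,5)],.061)[:,:2]*1000;print(w2, [np.degrees(np.arctan2(*(w[k]-w2[k])[::-1])) for k in(0,1)])
E
```

```text
[[294.4  27.7]
 [359.2  28.2]
 [348.  195.3]
 [291.4 195.9]] [[ 390.4 -252.7]
 [ 395.5 -189.5]
 [ 563.8 -200.8]
 [ 559.8 -263.7]]
div c [ 477.40081906 -226.67951389] [np.float64(63.3), np.float64(168.7), np.float64(63.0), np.float64(169.8)]
-3.719049678894065
-3.8456959378515023
[[139.46819 155.30373]
 [194.40494 159.79068]] [[ 500.4 -416.2]
 [ 509.1 -361.6]]
end edge head 81.03159971876013 55.25738637186938
[[ 365.52672482 -385.28036404]
 [ 371.15312416 -331.23061873]] [np.float64(-12.901370575041021), np.float64(-12.420249058672882)]
```

```bash
python3 -c "
from h import *
go((.4774,-.2267,.12),86.2)
go((.4774,-.2267,.023),86.2)"
```

```text
t 2.2 tcp [ 0.5402 -0.3     0.2124] y-head 85.75 F [ 0.1  0.4 -0.5] w 1.005
  -> trans [67.9 68.3 92.5] rot [ 0.05 -0.09 -0.44]
t 2.2 tcp [ 0.5402 -0.3     0.2124] y-head 85.75 F [ 0.1  0.4 -0.5] w 1.005
  -> trans [ 67.8  68.2 189.5] rot [ 0.05 -0.09 -0.44]
```

Call:
{"fn": "move_arm", "kwargs": {
  "motion": [
    {"translation": [33, 33, 40], "delta_rot": [0, 0, -0.4]},
    {"translation": [66, 66, 70], "delta_rot": [0, 0, -0.4]},
    {"translation": [66, 66, 110], "delta_rot": [0, 0, -0.4]},
    {"translation": [66, 66, 150], "delta_rot": [0, 0, -0.4]},
    {"translation": [66, 66, 175], "delta_rot": [0, 0, -0.4]},
    {"translation": [66, 66, 189.5], "delta_rot": [0, 0, -0.4]},
    {"translation": [66, 66, 189.5], "delta_rot": [0, 0, -0.4]},
    {"translation": [66, 66, 189.5], "delta_rot": [0, 0, -0.4]}
  ]
}}

```text
time_s: 3.0
tool_pos: [0.4788, -0.2267, 0.025]
eef_rot: [0.032, 0.999, 0.0, 0.0]
contact_force: [-0.2, -0.4, 0.0]
width: 1.002
```

Call:
{"fn": "move_arm", "kwargs": {
  "motion": [
    {"translation": [0, 0, 0], "delta_rot": [0, 0, 0]},
    {"translation": [0, 0, 0], "delta_rot": [0, 0, 0]},
    {"translation": [0, 0, 0], "delta_rot": [0, 0, 0]},
    {"translation": [0, 0, 0], "delta_rot": [0, 0, 0]},
    {"translation": [0, 0, 0], "delta_rot": [0, 0, 0]},
    {"translation": [0, 0, 0], "delta_rot": [0, 0, 0]}
  ],
  "claw": 40
}}

```text
time_s: 3.6
tool_pos: [0.4792, -0.2275, 0.025]
eef_rot: [0.032, 0.999, -0.0, 0.0]
contact_force: [0.6, 0.0, 4.9]
width: 0.696
```

Call:
{"fn": "move_arm", "kwargs": {
  "motion": [
    {"translation": [0, 0, -10], "delta_rot": [0, 0, 0]},
    {"translation": [0, 0, -30], "delta_rot": [0, 0, 0]},
    {"translation": [0, 0, -80], "delta_rot": [0, 0, 0]},
    {"translation": [0, 0, -130], "delta_rot": [0, 0, 0]},
    {"translation": [0, 0, -180], "delta_rot": [0, 0, 0]},
    {"translation": [0, 0, -225], "delta_rot": [0, 0, 0]}
  ]
}}

```text
time_s: 4.2
tool_pos: [0.4786, -0.2273, 0.2524]
eef_rot: [0.032, 0.999, -0.0, 0.001]
contact_force: [0.7, -1.0, -0.9]
width: 0.698
```

```bash
python3 -c "
from h import *
go((.64,.06,.25),96.8)"
```

```text
t 4.2 tcp [ 0.4786 -0.2273  0.2524] y-head 86.31 F [ 0.7 -1.  -0.9] w 0.698
  -> trans [-142.6  297.1    2.4] rot [ -0.03   0.08 -10.49]
```

Call:
{"fn": "move_arm", "kwargs": {
  "motion": [
    {"translation": [-20, 40, 0], "delta_rot": [0, 0, -2]},
    {"translation": [-40, 83, 0], "delta_rot": [0, 0, -4]},
    {"translation": [-60, 125, 0], "delta_rot": [0, 0, -6]},
    {"translation": [-80, 167, 0], "delta_rot": [0, 0, -8]},
    {"translation": [-100, 208, 0], "delta_rot": [0, 0, -10]},
    {"translation": [-120, 250, 0], "delta_rot": [0, 0, -10.5]},
    {"translation": [-135, 285, 0], "delta_rot": [0, 0, -10.5]},
    {"translation": [-143, 297, 0], "delta_rot": [0, 0, -10.5]},
    {"translation": [-143, 297, 0], "delta_rot": [0, 0, -10.5]},
    {"translation": [-143, 297, 0], "delta_rot": [0, 0, -10.5]}
  ]
}}

```text
time_s: 5.2
tool_pos: [0.64, 0.0588, 0.2493]
eef_rot: [-0.059, 0.998, -0.0, -0.001]
contact_force: [-0.0, -0.0, -0.2]
width: 0.692
```

```bash
python3 - <<'E'
from h import *
go((.64,.06,.25),96.8)
i,im=grab('wrist','w2'); np.save('w2.npy',i['view'])
go((.64,.06,.25),96.8)
E
```

```text
t 5.2 tcp [0.64   0.0588 0.2493] y-head 96.8 F [-0.  -0.  -0.2] w 0.692
  -> trans [-0.1  1.2 -0.7] rot [-0.05 -0.08 -0.  ]
t 5.25 tcp [0.6399 0.0583 0.2495] y-head 96.75 F [-0.1 -0.4 -0.6] w 0.699
  -> trans [-0.3  1.6 -0.5] rot [-0.04 -0.05 -0.05]
```

View pics/w2.png

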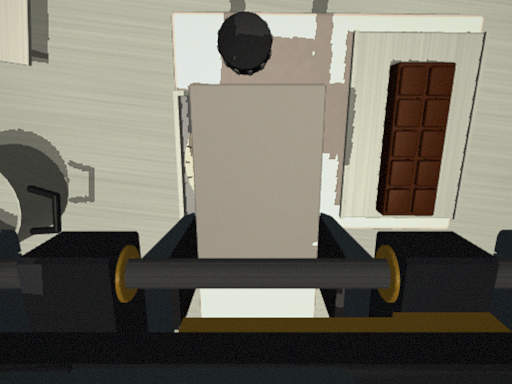

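```bash
python3 - <<'E'
from h import *
i=cams.camera_info('wrist'); i['view']=np.load('w2.npy')
im=cv2.imread('pics/w2.png').astype(int)
b,g,r=im[...,0],im[...,1],im[...,2]
m=np.zeros(r.shape,bool); m[45:230,365:470]=True
m&=(r-b>12)&(r<130)&(r+g+b<230)
m=cv2.morphologyEx(m.astype(np.uint8),3,np.ones((7,7)))>0
k,c,s=blob(m); print('mask',c,s)
rows=np.arange(s[1]+10,s[1]+s[3]-10); L=[np.where(k[y])[0].min()-.5 for y in rows]; R=[np.where(k[y])[0].max()+.5 for y in rows]
def line(px,z):
    w=ray(i,px,z)[:,:2]*1000; vx,vy,x0,y0=cv2.fitLine(w.astype(np.float32),cv2.DIST_HUBER,0,.01,.01).ravel()
    if vx<0: vx,vy=-vx,-vy
    return np.degrees(np.arctan2(vy,vx)), y0+(578-x0)*vy/vx
print('left z80',line(np.c_[L,rows],.080),'right z106',line(np.c_[R,rows],.106),'right z100',line(np.c_[R,rows],.100))
cols=np.arange(400,432); T=[np.where(k[:,x])[0].min()-.5 for x in cols]; B=[np.where(k[:,x])[0].max()+.5 for x in cols]
for n,e in(('top',T),('bot',B)):
    for z in(.08,.106): print(n,z,ray(i,np.c_[cols,e],z)[:,:2].mean(0).round(4))
gr=np.uint8(im.mean(2))
sub=lambda p: cv2.cornerSubPix(gr,np.float32(p).reshape(-1,1,2),(3,3),(-1,-1),(3,40,.01))[:,0]
p=sub([(352,31),(484,33),(454,219),(341,217)]);w=ray(i,p,.082)[:,:2]*1000
print('pan',p.round(1).tolist(),w.round(1).tolist(),w.mean(0).round(1))
p=sub([(190,85),(325,85)])
M=np.array(robot.get_state()['tool_pos']); w=ray(i,p,M[2]+.014)[:,:2]*1000; d=w[1]-w[0]
print('held div near edge',w.round(1).tolist(),w.mean(0),np.linalg.norm(d),'head',np.degrees(np.arctan2(d[1],d[0])), 'tcp',M)
p=ray(i,[(245,43)],.104);print('knob',p)
E
```

```text
mask [413.6034223 136.674774 ] [ 376   62   79  154 9292]
left z80 (np.float32(6.6094766), np.float32(183.26797)) right z106 (np.float32(6.5194116), np.float32(232.80588)) right z100 (np.float32(6.519423), np.float32(236.27362))
top 0.08 [0.5008 0.1994]
top 0.106 [0.506 0.188]
bot 0.08 [0.6564 0.2379]
bot 0.106 [0.6497 0.2236]
pan [[354.79998779296875, 29.799999237060547], [485.5, 31.100000381469727], [452.3999938964844, 219.1999969482422], [341.0, 217.0]] [[480.4, 133.7], [466.7, 258.8], [656.0, 278.8], [668.2, 155.3]] [567.8 206.7]
held div near edge [[559.7, 17.5], [552.3, 79.7]] [556.01439155  48.5777508 ] 62.6352582787597 head 96.78115058184355 tcp [0.63990953 0.05834804 0.24951802]
knob [[0.5085786  0.03151268 0.104     ]]
```

```bash
python3 -c "
from h import *
go((.578,.2095,.25),96.55)"
```

```text
t 5.25 tcp [0.6399 0.0583 0.2495] y-head 96.75 F [-0.1 -0.4 -0.6] w 0.699
  -> trans [ 43.7 157.4  -0.6] rot [-0.04 -0.05  0.2 ]
```

Call:
{"fn": "move_arm", "kwargs": {
  "motion": [
    {"translation": [11, 40, 0], "delta_rot": [0, 0, 0.2]},
    {"translation": [22, 80, 0], "delta_rot": [0, 0, 0.2]},
    {"translation": [33, 120, 0], "delta_rot": [0, 0, 0.2]},
    {"translation": [42, 150, 30], "delta_rot": [0, 0, 0.2]},
    {"translation": [43.7, 157.4, 70], "delta_rot": [0, 0, 0.2]},
    {"translation": [43.7, 157.4, 105], "delta_rot": [0, 0, 0.2]},
    {"translation": [43.7, 157.4, 130], "delta_rot": [0, 0, 0.2]},
    {"translation": [43.7, 157.4, 138], "delta_rot": [0, 0, 0.2]},
    {"translation": [43.7, 157.4, 138], "delta_rot": [0, 0, 0.2]},
    {"translation": [43.7, 157.4, 138], "delta_rot": [0, 0, 0.2]}
  ]
}}

```text
time_s: 6.25
tool_pos: [0.5797, 0.2104, 0.1131]
eef_rot: [-0.057, 0.998, 0.0, 0.001]
contact_force: [0.4, -0.3, -0.4]
width: 0.696
```

```bash
python3 - <<'E'
from h import *
go((.578,.2095,.096),96.55)
ims=[cv2.resize(grab(n)[1][y:y+100,x:x+130],None,fx=3,fy=3,interpolation=2) for n,x,y in(('scene',210,100),('side',160,110))]
cv2.imwrite('pics/p3.png',np.hstack(ims)[:,:,::-1])
E
```

```text
t 6.25 tcp [0.5797 0.2104 0.1131] y-head 96.55 F [ 0.4 -0.3 -0.4] w 0.696
  -> trans [ 1.8 -0.7 17.1] rot [0.03 0.16 0.  ]
```

View pics/p3.png

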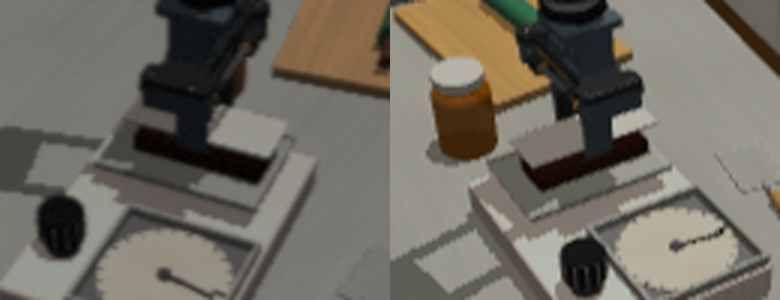

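Call:
{"fn": "move_arm", "kwargs": {
  "motion": [
    {"translation": [1, -0.5, 6], "delta_rot": [0, 0, 0]},
    {"translation": [1, -0.5, 11], "delta_rot": [0, 0, 0]},
    {"translation": [1, -0.5, 14], "delta_rot": [0, 0, 0]},
    {"translation": [1, -0.5, 16], "delta_rot": [0, 0, 0]},
    {"translation": [1, -0.5, 17], "delta_rot": [0, 0, 0]},
    {"translation": [1, -0.5, 17], "delta_rot": [0, 0, 0]}
  ]
}}

```text
time_s: 6.95
tool_pos: [0.5776, 0.2104, 0.0944]
eef_rot: [-0.058, 0.998, 0.0, -0.0]
contact_force: [-0.1, -0.3, -0.9]
width: 0.697
```

```bash
python3 -c "
from h import *
go((.578,.2095,.096),96.55)"
```

```text
t 6.95 tcp [0.5776 0.2104 0.0944] y-head 96.62 F [-0.1 -0.3 -0.9] w 0.697
  -> trans [-0.3 -0.9 -1.6] rot [ 0.   -0.01  0.07]
```

Call:
{"fn": "move_arm", "kwargs": {
  "motion": [
    {"translation": [0, -0.5, 1], "delta_rot": [0, 0, 0]},
    {"translation": [0, -0.5, 2], "delta_rot": [0, 0, 0]},
    {"translation": [0, -0.5, 2.5], "delta_rot": [0, 0, 0]},
    {"translation": [0, -0.5, 2.5], "delta_rot": [0, 0, 0]}
  ]
}}

```text
time_s: 7.35
tool_pos: [0.5779, 0.2101, 0.0922]
eef_rot: [-0.058, 0.998, 0.0, 0.0]
contact_force: [0.0, 1.3, 2.5]
width: 0.696
```

Call:
{"fn": "move_arm", "kwargs": {
  "motion": [
    {"translation": [0, 0, -1.5], "delta_rot": [0, 0, 0]},
    {"translation": [0, 0, -1.5], "delta_rot": [0, 0, 0]},
    {"translation": [0, 0, -1.5], "delta_rot": [0, 0, 0]}
  ]
}}

```text
time_s: 7.65
tool_pos: [0.5778, 0.2099, 0.0935]
eef_rot: [-0.058, 0.998, 0.0, 0.0]
contact_force: [0.1, 1.1, 1.9]
width: 0.693
```

```bash
python3 -c "
from h import *
go((.578,.2095,.096),96.55)"
```

```text
t 7.65 tcp [0.5778 0.2099 0.0935] y-head 96.62 F [0.1 1.1 1.9] w 0.693
  -> trans [-0.1 -0.4 -2.5] rot [0.01 0.02 0.07]
```

Call:
{"fn": "move_arm", "kwargs": {
  "motion": [
    {"translation": [0, 0, 0], "delta_rot": [0, 0, 0]},
    {"translation": [0, 0, 0], "delta_rot": [0, 0, 0]},
    {"translation": [0, 0, 0], "delta_rot": [0, 0, 0]},
    {"translation": [0, 0, 0], "delta_rot": [0, 0, 0]},
    {"translation": [0, 0, -20], "delta_rot": [0, 0, 0]},
    {"translation": [0, 0, -60], "delta_rot": [0, 0, 0]},
    {"translation": [0, 0, -110], "delta_rot": [0, 0, 0]},
    {"translation": [0, 0, -150], "delta_rot": [0, 0, 0]}
  ],
  "claw": 100
}}

```text
time_s: 8.45
tool_pos: [0.5779, 0.2098, 0.246]
eef_rot: [-0.058, 0.998, 0.0, 0.001]
contact_force: [0.5, 0.2, -0.4]
width: 1.001
```

```bash
python3 -c "
from h import *
go((.65,.205,.25),96.6)"
```

```text
t 8.45 tcp [0.5779 0.2098 0.246 ] y-head 96.61 F [ 0.5  0.2 -0.4] w 1.001
  -> trans [-71.1 -13.1  -3.8] rot [0.02 0.1  0.01]
```

Look at the result from above (also dial and knob).

Call:
{"fn": "move_arm", "kwargs": {
  "motion": [
    {"translation": [-36, -35, -4], "delta_rot": [0, 0, 0]},
    {"translation": [-71, -63, -4], "delta_rot": [0, 0, 0]},
    {"translation": [-71, -63, -4], "delta_rot": [0, 0, 0]},
    {"translation": [-71, -63, -4], "delta_rot": [0, 0, 0]}
  ]
}}

```text
time_s: 8.85
tool_pos: [0.6555, 0.1548, 0.2464]
eef_rot: [-0.057, 0.998, 0.0, -0.001]
contact_force: [0.2, -0.6, 0.1]
width: 0.999
```

```bash
python3 - <<'E'
from h import *
i,im=grab('wrist','w4'); np.save('w4.npy',i['view'])
go((.5,-.43,.22),77.5)
E
```

```text
t 8.9 tcp [0.6549 0.1555 0.2468] y-head 96.59 F [-1.1  0.2  0.1] w 0.996
  -> trans [ 221.  -563.8   26.9] rot [ 1.000e-02 -1.100e-01  1.909e+01]
```

View pics/w4.png

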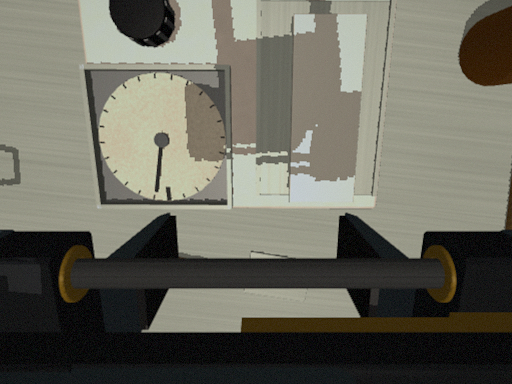

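```bash
python3 - <<'E'
from h import *
i=cams.camera_info('wrist'); i['view']=np.load('w4.npy')
g=cv2.imread('pics/w4.png',0)
p=cv2.cornerSubPix(g,np.float32([(293,14),(367,15),(354,202),(289,203)]).reshape(-1,1,2),(4,4),(-1,-1),(3,40,.01))[:,0]
w=ray(i,p,.109)[:,:2]*1000
print(p.round(1).tolist(),w.round(1).tolist(),w.mean(0)); print([np.linalg.norm(w[a]-w[b]).round(1) for a,b in((0,1),(1,2),(2,3),(3,0))])
for a,b in((0,3),(1,2)): d=w[b]-w[a];print(np.degrees(np.arctan2(d[1],d[0])))
print('dial c',ray(i,[(161,140)],.059),'knob',ray(i,[(136,17)],.104))
E
```

```text
[[292.8999938964844, 15.100000381469727], [366.29998779296875, 14.0], [354.0, 202.0], [289.0, 203.0]] [[498.5, 167.7], [490.4, 230.9], [658.2, 252.3], [666.6, 187.8]] [578.4464399  209.66426227]
[np.float64(63.6), np.float64(169.2), np.float64(65.0), np.float64(169.4)]
6.802214683275655
7.267036443460843
dial c [[0.62434021 0.04384023 0.059     ]] knob [[0.51433171 0.03065242 0.104     ]]
```

Call:
{"fn": "move_arm", "kwargs": {
  "motion": [
    {"translation": [20, -45, 0], "delta_rot": [0, 0, 2]},
    {"translation": [39, -95, 0], "delta_rot": [0, 0, 4]},
    {"translation": [58, -145, 0], "delta_rot": [0, 0, 6]},
    {"translation": [78, -195, 0], "delta_rot": [0, 0, 8]},
    {"translation": [97, -245, 0], "delta_rot": [0, 0, 10]},
    {"translation": [116, -295, 0], "delta_rot": [0, 0, 12]},
    {"translation": [135, -345, 5], "delta_rot": [0, 0, 14]},
    {"translation": [155, -395, 10], "delta_rot": [0, 0, 16]},
    {"translation": [175, -445, 15], "delta_rot": [0, 0, 18]},
    {"translation": [194, -494, 20], "delta_rot": [0, 0, 19]}
  ]
}}

```text
time_s: 9.9
tool_pos: [0.527, -0.3265, 0.2307]
eef_rot: [0.108, 0.994, 0.0, 0.0]
contact_force: [2.0, -0.4, -0.2]
width: 1.0
```

```bash
python3 - <<'E'
from h import *
go((.505,-.391,.22),77.5)
E
```

```text
t 9.9 tcp [ 0.527  -0.3265  0.2307] y-head 77.65 F [ 2.  -0.4 -0.2] w 1.0
  -> trans [  7.7 -67.7  10.7] rot [0.03 0.02 0.15]
```

Call:
{"fn": "move_arm", "kwargs": {
  "motion": [
    {"translation": [4, -40, 5], "delta_rot": [0, 0, 0]},
    {"translation": [8, -68, 10], "delta_rot": [0, 0, 0]},
    {"translation": [8, -68, 10], "delta_rot": [0, 0, 0]},
    {"translation": [8, -68, 10], "delta_rot": [0, 0, 0]}
  ]
}}

```text
time_s: 10.3
tool_pos: [0.5053, -0.39, 0.2204]
eef_rot: [0.108, 0.994, 0.001, -0.0]
contact_force: [1.0, 0.6, 0.3]
width: 1.0
```

```bash
python3 - <<'E'
from h import *
go((.4328,-.3754,.048),77.5)
i,im=grab('wrist','w5'); im=im.astype(int)
go((.4328,-.3754,.048),77.5)
r,g,b=im[...,0],im[...,1],im[...,2]
m=(r-b>12)&(r+g+b<230); m[225:]=False
m=cv2.morphologyEx(m.astype(np.uint8),3,np.ones((7,7)))>0
k,c,s=blob(m); print(c,s)
for z in(.035,.05,.061): print(z,rect(i,k,z))
E
```

```text
t 10.3 tcp [ 0.5053 -0.39    0.2204] y-head 77.61 F [1.  0.6 0.3] w 1.0
  -> trans [ 73.9  -1.5 172.4] rot [ 0.07 -0.03  0.11]
t 10.35 tcp [ 0.5058 -0.3896  0.2207] y-head 77.68 F [-0.1  0.7  0.4] w 1.003
  -> trans [ 74.3  -1.9 172.7] rot [ 0.06 -0.    0.18]
[253.27588912 105.27876569] [ 226   34   56  153 7648]
0.035 (array([ 435.6, -378.9]), array([158.3,  57.3]), -12.96)
0.05 (array([ 435.6, -378.8]), array([151.6,  54.9]), -12.96)
0.061 (array([ 435.5, -378.7]), array([146.7,  53.1]), -12.96)
```

```bash
python3 - <<'E'
from h import *
go((.4356,-.3788,.044),77)
E
```

```text
t 10.35 tcp [ 0.5058 -0.3896  0.2207] y-head 77.68 F [-0.1  0.7  0.4] w 1.003
  -> trans [ 70.8  -4.6 176.7] rot [ 0.06 -0.    0.68]
```

Call:
{"fn": "move_arm", "kwargs": {
  "motion": [
    {"translation": [35, -2, 20], "delta_rot": [0, 0, 0.7]},
    {"translation": [71, -4.6, 50], "delta_rot": [0, 0, 0.7]},
    {"translation": [71, -4.6, 95], "delta_rot": [0, 0, 0.7]},
    {"translation": [71, -4.6, 135], "delta_rot": [0, 0, 0.7]},
    {"translation": [71, -4.6, 165], "delta_rot": [0, 0, 0.7]},
    {"translation": [71, -4.6, 176.5], "delta_rot": [0, 0, 0.7]},
    {"translation": [71, -4.6, 176.5], "delta_rot": [0, 0, 0.7]},
    {"translation": [71, -4.6, 176.5], "delta_rot": [0, 0, 0.7]}
  ]
}}

```text
time_s: 11.15
tool_pos: [0.4366, -0.3805, 0.0454]
eef_rot: [0.113, 0.994, -0.001, 0.001]
contact_force: [-0.4, -0.3, 0.7]
width: 1.001
```

Call:
{"fn": "move_arm", "kwargs": {
  "motion": [
    {"translation": [0, 0, 0], "delta_rot": [0, 0, 0]},
    {"translation": [0, 0, 0], "delta_rot": [0, 0, 0]},
    {"translation": [0, 0, 0], "delta_rot": [0, 0, 0]},
    {"translation": [0, 0, 0], "delta_rot": [0, 0, 0]},
    {"translation": [0, 0, 0], "delta_rot": [0, 0, 0]},
    {"translation": [0, 0, 0], "delta_rot": [0, 0, 0]},
    {"translation": [0, 0, 0], "delta_rot": [0, 0, 0]}
  ],
  "claw": 30
}}

```text
time_s: 11.85
tool_pos: [0.4353, -0.3802, 0.0442]
eef_rot: [0.114, 0.993, 0.0, 0.0]
contact_force: [0.1, 2.4, 3.7]
width: 0.59
```

Call:
{"fn": "move_arm", "kwargs": {
  "motion": [
    {"translation": [0, 0, -8], "delta_rot": [0, 0, 0]},
    {"translation": [0, 0, -25], "delta_rot": [0, 0, 0]},
    {"translation": [0, 0, -60], "delta_rot": [0, 0, 0]},
    {"translation": [0, 0, -100], "delta_rot": [0, 0, 0]},
    {"translation": [0, 0, -140], "delta_rot": [0, 0, 0]},
    {"translation": [0, 0, -175], "delta_rot": [0, 0, 0]},
    {"translation": [0, 0, -190], "delta_rot": [0, 0, 0]},
    {"translation": [0, 0, -190], "delta_rot": [0, 0, 0]}
  ]
}}

```text
time_s: 12.65
tool_pos: [0.436, -0.3815, 0.2368]
eef_rot: [0.114, 0.993, -0.002, 0.002]
contact_force: [0.6, -0.0, -2.9]
width: 0.588
```

```bash
python3 - <<'E'
from h import *
i,im=grab('wrist','w6')
go((.58,.09,.235),96.8)
E
```

```text
t 12.7 tcp [ 0.4352 -0.3807  0.2345] y-head 76.92 F [-0.3  0.6 -2.9] w 0.59
  -> trans [-34.5 491.3  -0.9] rot [ -0.07   0.06 -19.88]
```

View pics/w6.png

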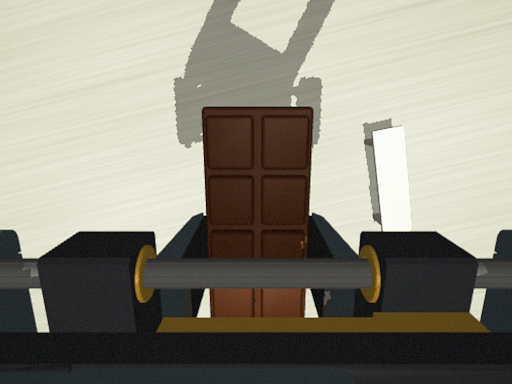

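```bash
python3 - <<'E'
from h import *
i=cams.camera_info('wrist'); s=robot.get_state(); M=Ro.from_quat(s['eef_rot']).as_matrix(); p=np.array(s['tool_pos'])
w=ray(i,[(203.5,108),(312,108)],p[2]+.015); print(((w-p)@M*1000).round(1))
E
```

```text
[[ 74.2 -25.8 -15.1]
 [ 74.1  25.1 -15.1]]
```

Call:
{"fn": "move_arm", "kwargs": {
  "motion": [
    {"translation": [-4, 42, 0], "delta_rot": [0, 0, -1]},
    {"translation": [-7, 92, 0], "delta_rot": [0, 0, -3]},
    {"translation": [-11, 140, 0], "delta_rot": [0, 0, -5]},
    {"translation": [-14, 190, 0], "delta_rot": [0, 0, -8]},
    {"translation": [-18, 240, 0], "delta_rot": [0, 0, -11]},
    {"translation": [-21, 290, 0], "delta_rot": [0, 0, -14]},
    {"translation": [-25, 340, 0], "delta_rot": [0, 0, -17]},
    {"translation": [-28, 390, 0], "delta_rot": [0, 0, -19.9]},
    {"translation": [-31, 435, 0], "delta_rot": [0, 0, -19.9]},
    {"translation": [-34, 475, 0], "delta_rot": [0, 0, -19.9]}
  ]
}}

```text
time_s: 13.7
tool_pos: [0.5751, 0.0768, 0.2316]
eef_rot: [-0.06, 0.998, -0.0, -0.002]
contact_force: [-0.1, -0.6, -1.6]
width: 0.592
```

```bash
python3 - <<'E'
from h import *
go((.5784,.2097,.15),96.8)
E
```

```text
t 13.7 tcp [0.5751 0.0768 0.2316] y-head 96.89 F [-0.1 -0.6 -1.6] w 0.592
  -> trans [-19.6 131.5  81.5] rot [ 0.   -0.23  0.09]
```

Call:
{"fn": "move_arm", "kwargs": {
  "motion": [
    {"translation": [-7, 45, 0], "delta_rot": [0, 0, 0]},
    {"translation": [-14, 90, 10], "delta_rot": [0, 0, 0]},
    {"translation": [-18, 120, 35], "delta_rot": [0, 0.2, 0]},
    {"translation": [-19.6, 131.5, 65], "delta_rot": [0, 0.2, 0]},
    {"translation": [-19.6, 131.5, 90], "delta_rot": [0, 0.2, 0]},
    {"translation": [-19.6, 131.5, 101], "delta_rot": [0, 0.2, 0]},
    {"translation": [-19.6, 131.5, 101], "delta_rot": [0, 0.2, 0]},
    {"translation": [-19.6, 131.5, 101], "delta_rot": [0, 0.2, 0]}
  ]
}}

```text
time_s: 14.5
tool_pos: [0.5801, 0.2071, 0.1332]
eef_rot: [-0.059, 0.998, -0.0, -0.002]
contact_force: [0.1, 0.7, -2.6]
width: 0.586
```

```bash
python3 - <<'E'
from h import *
go((.5784,.2097,.118),96.8)
E
```

```text
t 14.5 tcp [0.5801 0.2071 0.1332] y-head 96.78 F [ 0.1  0.7 -2.6] w 0.586
  -> trans [ 1.3  2.8 15.2] rot [ 0.   -0.18 -0.02]
```

Call:
{"fn": "move_arm", "kwargs": {
  "motion": [
    {"translation": [1, 2, 5], "delta_rot": [0, -0.2, 0]},
    {"translation": [1, 2, 9], "delta_rot": [0, -0.2, 0]},
    {"translation": [1, 2, 12], "delta_rot": [0, -0.2, 0]},
    {"translation": [1, 2, 14], "delta_rot": [0, -0.2, 0]},
    {"translation": [1, 2, 16], "delta_rot": [0, -0.2, 0]},
    {"translation": [1, 2, 17], "delta_rot": [0, -0.2, 0]},
    {"translation": [1, 2, 17], "delta_rot": [0, -0.2, 0]}
  ]
}}

```text
time_s: 15.2
tool_pos: [0.5785, 0.2093, 0.1161]
eef_rot: [-0.059, 0.998, 0.0, 0.0]
contact_force: [0.4, -0.5, -0.9]
width: 0.59
```

```bash
python3 - <<'E'
from h import *
go((.5784,.2097,.116),96.8)
E
```

```text
t 15.2 tcp [0.5785 0.2093 0.1161] y-head 96.82 F [ 0.4 -0.5 -0.9] w 0.59
  -> trans [0.  0.4 0.1] rot [0.   0.01 0.02]
```

Call:
{"fn": "move_arm", "kwargs": {
  "motion": [
    {"translation": [0, 0, 1], "delta_rot": [0, 0, 0]},
    {"translation": [0, 0, 2], "delta_rot": [0, 0, 0]},
    {"translation": [0, 0, 3], "delta_rot": [0, 0, 0]},
    {"translation": [0, 0, 3], "delta_rot": [0, 0, 0]},
    {"translation": [0, 0, 3], "delta_rot": [0, 0, 0]}
  ]
}}

```text
time_s: 15.7
tool_pos: [0.5785, 0.2093, 0.1131]
eef_rot: [-0.059, 0.998, 0.0, 0.0]
contact_force: [-0.8, -1.0, 0.7]
width: 0.589
```

```bash
python3 - <<'E'
from h import *
go((.5784,.2097,.116),96.8)
E
```

```text
t 15.7 tcp [0.5785 0.2093 0.1131] y-head 96.82 F [-0.8 -1.   0.7] w 0.589
  -> trans [ 0.   0.4 -2.9] rot [0.   0.02 0.02]
```

Call:
{"fn": "move_arm", "kwargs": {
  "motion": [
    {"translation": [0, 0, 0], "delta_rot": [0, 0, 0]},
    {"translation": [0, 0, 0], "delta_rot": [0, 0, 0]},
    {"translation": [0, 0, 0], "delta_rot": [0, 0, 0]},
    {"translation": [0, 0, 0], "delta_rot": [0, 0, 0]},
    {"translation": [0, 0, -20], "delta_rot": [0, 0, 0]},
    {"translation": [0, 0, -65], "delta_rot": [0, 0, 0]},
    {"translation": [-40, -30, -100], "delta_rot": [0, 0, 0]},
    {"translation": [-71, -65, -133], "delta_rot": [0, 0, 0]},
    {"translation": [-71, -65, -133], "delta_rot": [0, 0, 0]},
    {"translation": [-71, -65, -133], "delta_rot": [0, 0, 0]}
  ],
  "claw": 100
}}

```text
time_s: 16.7
tool_pos: [0.6589, 0.1518, 0.2477]
eef_rot: [-0.058, 0.998, 0.0, 0.002]
contact_force: [-0.9, 0.2, 0.2]
width: 0.998
```

```bash
python3 - <<'E'
from h import *
i,im=grab('wrist','w7'); np.save('w7.npy',i['view'])
go((.51,.032,.073),96.8)
E
```

```text
t 16.75 tcp [0.657  0.1528 0.246 ] y-head 96.73 F [-0.2 -0.1 -0.2] w 1.001
  -> trans [ 160.2 -102.8  172.9] rot [ 0.04  0.03 -0.07]
```

View pics/w7.png

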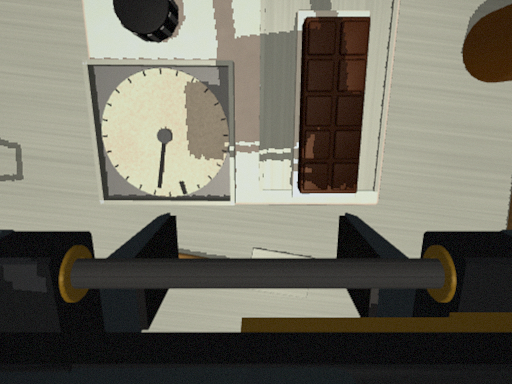

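```bash
cat >> h.py <<'E'
def dial(i,im,c=None):
    "dark blobs in dial: pointer (through hub) and long line; angles about hub (deg, ccw from above)"
    c=np.array(c if c is not None else proj(i,(.6235,.0420,.057))[0])
    g=im.max(2).astype(float); d=np.array(np.meshgrid(np.arange(512),np.arange(384))).transpose(1,2,0)
    w=ray(i,d.reshape(-1,2),.057)[:,:2].reshape(384,512,2)*1000
    return w,g
E
python3 - <<'E'
from h import *
i=cams.camera_info('wrist'); i['view']=np.load('w7.npy'); im=cv2.imread('pics/w7.png')
w,g=dial(i,im)
hub=ray(i,[(164,135)],.059)[0]*1000; print('hub',hub)
# disc outline fit for centre
m=(g>120)&(np.hypot(w[...,0]-hub[0],w[...,1]-hub[1])<75)
b,c,s=blob(m); (ex,ey),ax,an=cv2.fitEllipse(cv2.convexHull(max(cv2.findContours(b.astype(np.uint8),0,1)[0],key=cv2.contourArea)))
C=ray(i,[(ex,ey)],.057)[0]*1000; print('disc px',ex,ey,ax,'C',C)
dk=(g<75)
for X in(hub,C):
    r=np.hypot(w[...,0]-X[0],w[...,1]-X[1]); a=np.degrees(np.arctan2(w[...,1]-X[1],w[...,0]-X[0]))
    q=dk&(r>30)&(r<69)
    n,l,s,c=cv2.connectedComponentsWithStats(q.astype(np.uint8))
    for j in range(1,n):
        if s[j,4]>8: print(s[j],c[j].round(1),'r',r[l==j].min().round(1),r[l==j].max().round(1),'ang',a[l==j].mean().round(2))
E
```

```text
hub [623.47172467  43.70227881  59.        ]
disc px 164.6790771484375 130.658447265625 (130.21417236328125, 140.8268585205078) C [618.84986885  43.70043761  57.        ]
[158 162   6  26  79] [160.3 174. ] r 30.6 60.2 ang -3.73
[180 182   6  12  34] [182.7 187.2] r 55.3 68.9 ang 22.22
[158 158   6  30  91] [160.5 172.1] r 30.6 64.8 ang -3.32
[180 182   5   8  24] [182.1 185.5] r 59.6 68.7 ang 20.68
```

```bash
python3 - <<'E'
from h import *
print(np.round(robot.get_state()['joint_pos'],3))
go((.509,.031,.20),96.7)
E
```

```text
[ 2.110e-01  4.660e-01  1.256e+00  1.000e-03  1.420e+00 -1.477e+00]
t 16.75 tcp [0.657  0.1528 0.246 ] y-head 96.73 F [-0.2 -0.1 -0.2] w 1.001
  -> trans [ 161.3 -103.6   45.9] rot [0.04 0.03 0.03]
```

Call:
{"fn": "move_arm", "kwargs": {
  "motion": [
    {"translation": [20, -13, 5], "delta_rot": [0, 0, 8.5]},
    {"translation": [40, -26, 10], "delta_rot": [0, 0, 17]},
    {"translation": [60, -39, 15], "delta_rot": [0, 0, 25.5]},
    {"translation": [80, -51, 20], "delta_rot": [0, 0, 34]},
    {"translation": [100, -64, 25], "delta_rot": [0, 0, 42.5]},
    {"translation": [120, -77, 30], "delta_rot": [0, 0, 51]},
    {"translation": [140, -90, 35], "delta_rot": [0, 0, 59.5]},
    {"translation": [155, -100, 40], "delta_rot": [0, 0, 68]},
    {"translation": [161.3, -103.6, 46], "delta_rot": [0, 0, 76.5]},
    {"translation": [161.3, -103.6, 46], "delta_rot": [0, 0, 85]}
  ]
}}

```text
time_s: 17.75
tool_pos: [0.5051, 0.0316, 0.198]
eef_rot: [0.633, 0.774, -0.002, -0.002]
contact_force: [0.1, 0.1, 0.5]
width: 1.0
```

```bash
python3 - <<'E'
from h import *
go((.509,.031,.073),-10)
E
```

```text
t 17.75 tcp [0.5051 0.0316 0.198 ] y-head 11.49 F [0.1 0.1 0.5] w 1.0
  -> trans [ -1.6   4.3 125. ] rot [-3.000e-01 -2.000e-02  2.149e+01]
```

Call:
{"fn": "move_arm", "kwargs": {
  "motion": [
    {"translation": [-1, 3, 10], "delta_rot": [0, 0, 8]},
    {"translation": [-1, 3, 30], "delta_rot": [0, 0, 16]},
    {"translation": [-1, 3, 50], "delta_rot": [0, 0, 21.5]},
    {"translation": [-1, 3, 60], "delta_rot": [0, 0, 21.5]},
    {"translation": [-1, 3, 60], "delta_rot": [0, 0, 21.5]}
  ]
}}

```text
time_s: 18.25
tool_pos: [0.5096, 0.0315, 0.138]
eef_rot: [0.763, 0.646, -0.002, -0.002]
contact_force: [-0.4, -0.4, 0.6]
width: 1.002
```

```bash
python3 - <<'E'
from h import *
go((.509,.031,.073),-10)
i,im=grab('scene'); i2,im2=grab('side')
for n,i,im,sd in(('scene',i,im,(229,174)),('side',i2,im2,(224,198))):
    m=im.max(2)<60; x,y=sd; k=np.zeros_like(m); k[y-16:y+16,x-14:x+14]=m[y-16:y+16,x-14:x+14]
    b,c,s=blob(k,sd); print(n,c,s,ray(i,c,.0855)[0].round(4))
E
```

```text
t 18.25 tcp [0.5096 0.0315 0.138 ] y-head -9.51 F [-0.4 -0.4  0.6] w 1.002
  -> trans [-0.6 -0.2 65. ] rot [-0.29  0.04  0.49]
scene [231.86865672 172.6238806 ] [222 158  21  28 335] [0.5091 0.0403 0.0855]
side [224.34677419 198.32258065] [217 188  17  21 248] [0.5056 0.0258 0.0855]
```

Call:
{"fn": "move_arm", "kwargs": {
  "motion": [
    {"translation": [0, -1.5, 25], "delta_rot": [-0.2, 0, 0]},
    {"translation": [0, -1.5, 50], "delta_rot": [-0.2, 0, 0]},
    {"translation": [0, -1.5, 65], "delta_rot": [-0.2, 0, 0]},
    {"translation": [0, -1.5, 65], "delta_rot": [-0.2, 0, 0]},
    {"translation": [0, -1.5, 65], "delta_rot": [-0.2, 0, 0]}
  ]
}}

```text
time_s: 18.85
tool_pos: [0.5112, 0.0312, 0.0759]
eef_rot: [0.764, 0.645, 0.002, 0.002]
contact_force: [-0.4, 0.5, 0.8]
width: 0.995
```

Call:
{"fn": "move_arm", "kwargs": {
  "motion": [
    {"translation": [0, 0, 0], "delta_rot": [0, 0, 0]},
    {"translation": [0, 0, 0], "delta_rot": [0, 0, 0]},
    {"translation": [0, 0, 0], "delta_rot": [0, 0, 0]},
    {"translation": [0, 0, 0], "delta_rot": [0, 0, 0]},
    {"translation": [0, 0, 0], "delta_rot": [0, 0, 0]},
    {"translation": [0, 0, 0], "delta_rot": [0, 0, 0]},
    {"translation": [0, 0, 0], "delta_rot": [0, 0, 0]}
  ],
  "claw": 30
}}

```text
time_s: 19.55
tool_pos: [0.5077, 0.0315, 0.0748]
eef_rot: [0.764, 0.645, -0.001, -0.001]
contact_force: [-5.2, 1.1, 5.0]
width: 0.537
```

```bash
python3 - <<'E'
from h import *
go((.508,.031,.073),-10)
E
```

```text
t 19.55 tcp [0.5077 0.0315 0.0748] y-head -9.71 F [-5.2  1.1  5. ] w 0.537
  -> trans [-0.4  0.4  1.8] rot [-0.13  0.01  0.29]
```

Call:
{"fn": "move_arm", "kwargs": {
  "motion": [
    {"translation": [0, 0, 0], "delta_rot": [0, 0, -5]},
    {"translation": [0, 0, 0], "delta_rot": [0, 0, -12]},
    {"translation": [0, 0, 0], "delta_rot": [0, 0, -19]},
    {"translation": [0, 0, 0], "delta_rot": [0, 0, -26]},
    {"translation": [0, 0, 0], "delta_rot": [0, 0, -33]},
    {"translation": [0, 0, 0], "delta_rot": [0, 0, -40]},
    {"translation": [0, 0, 0], "delta_rot": [0, 0, -47]},
    {"translation": [0, 0, 0], "delta_rot": [0, 0, -54]},
    {"translation": [0, 0, 0], "delta_rot": [0, 0, -60]},
    {"translation": [0, 0, 0], "delta_rot": [0, 0, -60]}
  ]
}}

```text
time_s: 20.55
tool_pos: [0.5073, 0.0313, 0.0748]
eef_rot: [0.339, 0.941, -0.001, -0.001]
contact_force: [-7.0, 0.2, 5.1]
width: 0.539
```

```bash
python3 - <<'E'
from h import *
go((.508,.031,.073),-10)
ims=[cv2.resize(grab(n)[1][y:y+90,x:x+100],None,fx=4,fy=4,interpolation=2) for n,x,y in(('scene',215,145),('side',200,150))]
cv2.imwrite('pics/p8.png',np.hstack(ims)[:,:,::-1])
E
```

```text
t 20.55 tcp [0.5073 0.0313 0.0748] y-head 50.41 F [-7.   0.2  5.1] w 0.539
  -> trans [-0.7  0.2  1.8] rot [-1.800e-01 -5.000e-02  6.041e+01]
```

View pics/p8.png

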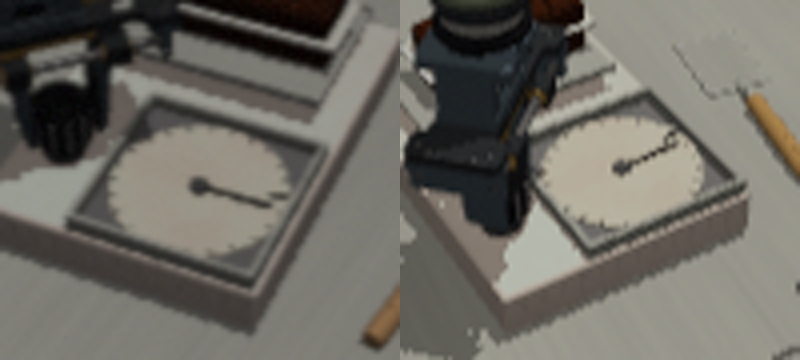

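Call:
{"fn": "move_arm", "kwargs": {
  "motion": [
    {"translation": [0, 0, 0], "delta_rot": [0, 0, -7]},
    {"translation": [0, 0, 0], "delta_rot": [0, 0, -14]},
    {"translation": [0, 0, 0], "delta_rot": [0, 0, -22]},
    {"translation": [0, 0, 0], "delta_rot": [0, 0, -30]},
    {"translation": [0, 0, 0], "delta_rot": [0, 0, -38]},
    {"translation": [0, 0, 0], "delta_rot": [0, 0, -46]},
    {"translation": [0, 0, 0], "delta_rot": [0, 0, -54]},
    {"translation": [0, 0, 0], "delta_rot": [0, 0, -60]},
    {"translation": [0, 0, 0], "delta_rot": [0, 0, -65]},
    {"translation": [0, 0, 0], "delta_rot": [0, 0, -65]}
  ]
}}

```text
time_s: 21.65
tool_pos: [0.5073, 0.0309, 0.0748]
eef_rot: [-0.22, 0.975, -0.0, -0.002]
contact_force: [-7.0, 0.4, 6.0]
width: 0.536
```

```bash
python3 - <<'E'
from h import *
go((.508,.031,.073),-10)
ims=[cv2.resize(grab(n)[1][y:y+90,x:x+100],None,fx=4,fy=4,interpolation=2) for n,x,y in(('scene',215,145),('side',200,150))]
cv2.imwrite('pics/p9.png',np.hstack(ims)[:,:,::-1])
E
```

```text
t 21.65 tcp [0.5073 0.0309 0.0748] y-head 115.42 F [-7.   0.4  6. ] w 0.536
  -> trans [-0.7 -0.2  1.8] rot [ -0.19  -0.13 125.42]
```

View pics/p9.png

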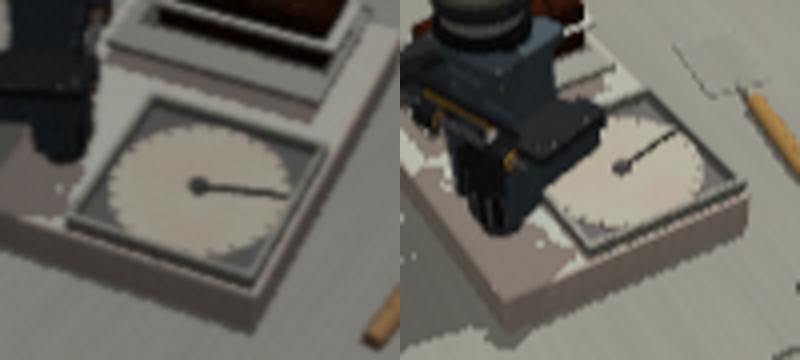

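Call:
{"fn": "move_arm", "kwargs": {
  "motion": [
    {"translation": [0, 0, 0], "delta_rot": [0, 0, 0]},
    {"translation": [0, 0, 0], "delta_rot": [0, 0, 0]},
    {"translation": [0, 0, 0], "delta_rot": [0, 0, 0]},
    {"translation": [0, 0, 0], "delta_rot": [0, 0, 0]},
    {"translation": [0, 0, -20], "delta_rot": [0, 0, 0]},
    {"translation": [0, 0, -60], "delta_rot": [0, 0, 0]},
    {"translation": [0, 0, -105], "delta_rot": [0, 0, 0]},
    {"translation": [0, 0, -150], "delta_rot": [0, 0, 0]},
    {"translation": [0, 0, -172], "delta_rot": [0, 0, 0]},
    {"translation": [0, 0, -172], "delta_rot": [0, 0, 0]}
  ],
  "claw": 100
}}

```text
time_s: 22.75
tool_pos: [0.512, 0.0313, 0.2509]
eef_rot: [-0.219, 0.976, -0.001, 0.006]
contact_force: [0.7, 0.5, -0.3]
width: 1.002
```

```bash
python3 - <<'E'
from h import *
go((.67,.105,.247),96.7)
E
```

```text
t 22.75 tcp [0.512  0.0313 0.2509] y-head 115.32 F [ 0.7  0.5 -0.3] w 1.002
  -> trans [-174.3   -0.9    5.7] rot [-0.2   0.66 18.62]
```

Call:
{"fn": "move_arm", "kwargs": {
  "motion": [
    {"translation": [-40, 0, 0], "delta_rot": [0, 0, 6]},
    {"translation": [-85, 0, 0], "delta_rot": [0, 0, 12]},
    {"translation": [-130, 0, 0], "delta_rot": [0, 0, 18.6]},
    {"translation": [-165, 0, 0], "delta_rot": [0, 0, 18.6]},
    {"translation": [-174, 0, 0], "delta_rot": [0, 0, 18.6]},
    {"translation": [-174, 0, 0], "delta_rot": [0, 0, 18.6]},
    {"translation": [-174, 0, 0], "delta_rot": [0, 0, 18.6]}
  ]
}}

```text
time_s: 23.45
tool_pos: [0.6659, 0.1051, 0.2464]
eef_rot: [-0.059, 0.998, -0.001, 0.0]
contact_force: [-0.5, -1.1, 0.1]
width: 1.001
```

```bash
python3 - <<'E'
from h import *
i,im=grab('wrist','w10'); np.save('w10.npy',i['view'])
w,g=dial(i,im); n=proj(i,(.6235,.0435,.058))[0]; print('hub px',n)
x,y=n.astype(int)
cv2.imwrite('pics/w10c.png',np.hstack([cv2.resize(im[max(y-70,0):y+80,x-75:x+75],(500,500),interpolation=2)[:,:,::-1]]))
X=ray(i,[n],.058)[0]*1000
r=np.hypot(w[...,0]-X[0],w[...,1]-X[1]); a=np.degrees(np.arctan2(w[...,1]-X[1],w[...,0]-X[0]))
for lo,hi in((25,40),(40,52),(52,60),(62,69),(62,72)):
    q=(g<80)&(r>lo)&(r<hi)&(a>-10)&(a<40); print(lo,hi,q.sum(),a[q].mean().round(2))
q=(r>52)&(r<58); 
# lower slab vs next: next slab top
b_=im.astype(int); m=(b_[...,0]-b_[...,2]>12)&(b_.sum(2)<230); m[225:]=0
m=cv2.morphologyEx(m.astype(np.uint8),3,np.ones((7,7)))>0
k,c,s=blob(m); print(c,s); print(rect(i,k,.12),rect(i,k,.13))
E
```

```text
hub px [206.79651715 134.21811605]
25 40 35 21.25
40 52 24 21.23
52 60 22 21.82
62 69 16 21.17
62 72 26 15.58
[382.76075619 102.26018579] [  339    15    90   177 12272]
(array([578.2, 204.8]), array([151.2,  66.6]), 6.72) (array([578.7, 201.1]), array([146.1,  64.3]), 6.72)
```

View pics/w10.png

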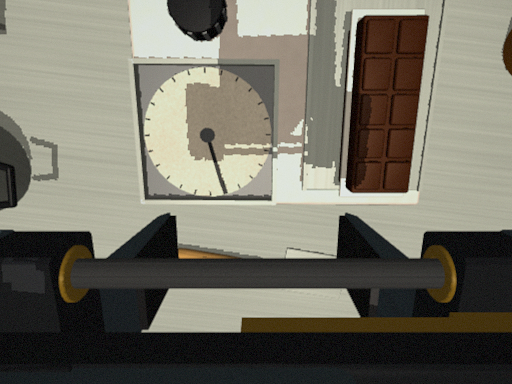

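```bash
python3 -c "
from h import *
print(robot.job_done())"
```

```text
the job is handed in; nothing more can be done
None
```

I laid the divider on the lower slab, set the second slab on the divider, and turned the knob about 125° counter-clockwise in one grasp. I then let go, backed the arm off and handed the job in at about 23.5 s. No verdict is given, so the results below are my own readings.

- **Divider:** I measured it after release at (578, 210) mm, heading 7.0°. The lower slab was at about (578, 209.5) mm, heading 6.5°, so they agree to about 1 mm and 0.5°.
- **Second slab:** it was released at about (578.5, 209.5) mm, heading 6.8°, and looks square on the divider in the last picture. I have no clean number for it there, because its side face spoiled the automatic fit (it gave y 201–205 mm; heading 6.7°).
- **Pointer:** in the last picture it reads 21.2–21.8° and the long line 21.2°. That is within about 0.6 mm at the tip, against the 3.5 mm allowed.
- **Disagreements:** my first divider fit was about 3 mm off, because I used a camera pose read just after the picture. I corrected this before grasping. The divider also touched down about 3 mm lower than I expected, so I stopped on the force reading.
- **Bystanders:** the arm went nowhere near the jar, pot or spatula, but I did not measure their positions again.

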